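# Match the brass weights to the scale pans

## Task

Pick out the four round brass weights with knobs and stand each one upright in the middle of its own scale pan, matched by size: the smallest weight in the smallest pan, the next in the next, and so on up to the largest weight in the largest pan. Set the weights down, do not drop them, and leave the six-sided brass offcut and the plain brass bush where they stand.

Things in the scene. Friction and masses are not known exactly. Their poses are not given: they have to be found in the camera images.
- weight_26_center (a point): Loose round brass weight, 26 mm in diameter: an upright cylinder 34 mm high with a small turned knob on top (16 mm across, on a narrower neck), 48 mm high in all, about 160 g. This point lies on its axis half-way up, 24 mm above its underside; z is its axis, up. The smallest of the four.
- weight_34_center (a point): Loose round brass weight, 34 mm in diameter: an upright cylinder 37 mm high with a small turned knob on top (21 mm across, on a narrower neck), 53 mm high in all, about 290 g. This point lies on its axis half-way up, 26.5 mm above its underside; z is its axis, up. The second smallest.
- weight_42_center (a point): Loose round brass weight, 42 mm in diameter: an upright cylinder 40 mm high with a small turned knob on top (26 mm across, on a narrower neck), 58 mm high in all, about 490 g. This point lies on its axis half-way up, 29 mm above its underside; z is its axis, up. The second largest.
- weight_50_center (a point): Loose round brass weight, 50 mm in diameter: an upright cylinder 43 mm high with a small turned knob on top (31 mm across, on a narrower neck), 63 mm high in all, about 760 g. This point lies on its axis half-way up, 31.5 mm above its underside; z is its axis, up. The largest of the four.
- pan_68: Round shallow brass scale pan, 68 mm across the rim, lying on the bench and fixed to it, with three tiny flat ears outside the rim. Its flat floor is 3 mm and its rim 6 mm above the bench, the rim wall 2 mm thick. Origin at the centre of its underside, on the bench; z up. The smallest of the four pans.
- pan_86: Round shallow brass scale pan, 86 mm across the rim, lying on the bench and fixed to it, with three tiny flat ears outside the rim. Its flat floor is 3 mm and its rim 6 mm above the bench, the rim wall 2 mm thick. Origin at the centre of its underside, on the bench; z up. The second smallest pan.
- pan_104: Round shallow brass scale pan, 104 mm across the rim, lying on the bench and fixed to it, with three tiny flat ears outside the rim. Its flat floor is 3 mm and its rim 6 mm above the bench, the rim wall 2 mm thick. Origin at the centre of its underside, on the bench; z up. The second largest pan.
- pan_122: Round shallow brass scale pan, 122 mm across the rim, lying on the bench and fixed to it, with three tiny flat ears outside the rim. Its flat floor is 3 mm and its rim 6 mm above the bench, the rim wall 2 mm thick. Origin at the centre of its underside, on the bench; z up. The largest of the four pans.
- hex_offcut_center (a point): Not a weight: a plain upright six-sided brass bar end, 42 mm across the corners, 45 mm high, no knob, loose. This point is at its centre, half-way up. It stays where it is.
- bush_center (a point): Not a weight: a plain upright brass tube (bush), 38 mm outside and 22 mm inside diameter, 40 mm high, open through the middle, loose. This point is at its centre, half-way up. It stays where it is.
Mind the look-alikes: they are no part of the job. What is shaped like the part that bears weight_50_center but blue or pink is not meant. Leave any red look-alike of the part that bears weight_42_center alone.

How it is judged:
By the outcome, as a careful person would: the job done as asked, in the order asked, and still so for the second after the job is handed in, with the robot touching nothing.
It also fails if it takes over 120 s, if anything falls off the work surface, if the arm or the gripper's body presses on something with over 40 N, if the wrist force passes 120 N, or if a joint passes its speed limit or range.

## Robot

A 6-joint arm with a two-finger parallel gripper is mounted at the origin on the work surface. World frame = base frame: x ahead of the robot, y to its left, z up, the work surface at z = 0. Lengths are in m, angles in rad, forces in N, time in s.
With the tool pointing down it reaches from about 0.3 to 0.85 m from the base axis. Payload 5.4 kg.
Tool frame: the origin (TCP) lies at the very end of the fingers, on their centre line; the grasp point (between the pads) lies 19 mm behind it; z points along the fingers, y is the line along which they close (so a half turn about z gives the same grasp; the last joint's range is limited). The gripper opens to 85 mm and grips with 20 to 120 N. Pads are 22 mm wide; open, the fingers measure 114 mm over their backs; the gripper's body (76 mm by 85 mm) begins 54 mm behind the grasp point. The pads swing forward as they close: fully open they stand 13 mm farther back than shut.
Start: joints at [-1.416, 0.158, 1.597, -0, 1.386, -0.21], TCP at [0.205, -0.537, 0.231] pointing down, gripper open.
Joint ranges: [-2.91, 2.91], [-0.94, 2.29], [0.18, 2.7], [-1.29, 4.43], [0.17, 2.64], [-3, 3]. Speed limits (rad/s): [2.57, 2.57, 3.14, 3.14, 3.14, 3.14].

## Interface

Orientations are given as a 3x3 rotation matrix whose columns are the frame's x, y, z axes.
In Python, from plant import * gives the robot as it stands. The module is installed in compiled form; this text tells all that it offers.
- The arm moves only by the tool carry_out, never from a script. Its argument "plan" is text: rows parted by semicolons, each of 6 numbers parted by spaces: the shift along the world's x, y, z in cm, then the turn, a rotation vector about the world's x, y, z in degrees. In form: dx dy dz rx ry rz; .... A call has 1 to 10 rows; each row shifts and turns the commanded pose from where the row before left it; what a row does not reach is not made up. A row lasts 1/12 s, in which the tool goes at most 41.7 mm and 7.16 degrees, less where a joint would pass 70% of its speed; a pose out of reach is approached as far as the arm can. A call is refused whole if a number of a shift passes 4.17 or a number of a turn 7.16, either way. A call with a gripper value outside its range is refused whole. "grip" is the opening, from 0 (shut) to 1 (fully open), set as the call begins (left out, the last holds). The fingers move at their own pace and stop on an object; "squeeze" is the grip in N (left out, the last holds). Time passes only in rows, so rows that do not move let the fingers close. It gives the time, the measured TCP pose, the force, the opening and the grip force at its end, in the units of the state.
- observe(): the state, without advancing time (a new reading comes with each control period).
- capture(name): name is "scene" or "top" or "wrist"; returns (picture, depth): 420x560x3 uint8, blue, green, red; 420x560 float32, m along the optical axis (not along the pixel's ray), 0 where there is no reading.
- camera_model(name): a dict with "fovy" (degrees; the focal length in pixels is half the picture's height over the tangent of half this angle, whatever the lens; pixels are square), "cx", "cy" (the principal point, pixels), "R" (3x3) and "t" (3): a world point X has camera coordinates R X + t; the wrist camera has in their place "mount" (4x4, takes a point from camera to tool coordinates, whose origin is the TCP and whose axes are the flange's). Camera axes: x right, y down, z forward; pixel columns grow to the right and rows downward; lengths in m; the calibration is good to about 2 mm. A picture is of the moment at which its call begins: read the wrist's pose just before it. camera_model takes no time and is no camera call.
- sign_off(): hands the job in; it is judged then, once.
Trained networks look in the newest picture that a camera, given by its name, has taken for a name from the list of things; names that differ only in an ending like _2 or _b are one class to them, and where a whole thing is asked for, a point or a joint stands for the part that bears it (a point fixed in the world has none). Each returns a list of dicts, best first, with "conf" (0 to 1); they miss things now and then, are a little off and sometimes report something else, mostly with a low value. They report only what shows in the picture. A call takes as long as a camera call. They do not tell look-alikes from the thing itself.
- look_for(camera, thing): "point" ([column, row] in pixels, amid what is visible of it).
- regions_of(camera, thing): "pixels" (420x560 bool, what is visible of it) and "point" ([column, row] in pixels, amid what is visible of it).
- mark_of(camera, thing): "point" ([column, row] in pixels: a listed point, or the origin of a listed thing).
The state is a dict: "time_s": time; "joint_pos": joint angles; "dq": joint speeds; "joint_torque": joint torques, N m; "ee_pos": TCP position; "ee_rot": TCP orientation; "contact_force": force on the tool from outside, world axes, zero at the start; "ft_torque": the same for the moment, N m; "width": finger opening in m; "gripper_force": force on a finger pad.
Only numpy, scipy, OpenCV 4.12 (cv2) and the standard library are available. Lean on these libraries where they do the work, as an engineer would, in place of code of your own. Each camera call takes 0.05 s, during which the arm holds its last target. There are 200 camera calls.

## Working session

There is one attempt and no reset: what is moved stays moved. The work goes in short steps, Python scripts to look and compute and a tool call to move; the robot and the scene stay as the last step left them, time stands still between calls to the robot, and variables do not carry over. Pictures are saved under pics/ and viewed, at most 14 in all, crops included, and the job is handed in when it is done.

Besides the shell and the picture viewer there is one more tool, called after "Request:" by a JSON object that holds its "api" and its "payload". carry_out: Moves the arm, as the interface text tells. Its arguments: {"type":"object","properties":{"plan":{"type":"string"},"grip":{"type":"number"},"squeeze":{"type":"number"}},"required":["plan"]}

```bash
mkdir -p pics
cat > h.py <<'E'
from plant import *
import numpy as np, cv2
def f_of(m): return 210/np.tan(np.radians(m["fovy"])/2)
def world(cam,px,d,st=None):
    m=camera_model(cam);f=f_of(m)
    c=np.array([(px[0]-m["cx"])/f*d,(px[1]-m["cy"])/f*d,d])
    if cam=="wrist":
        p=m["mount"]@np.append(c,1); return st["ee_rot"]@p[:3]+st["ee_pos"]
    return np.array(m["R"]).T@(c-np.array(m["t"]))
def onplane(cam,px,z,st=None):
    a=world(cam,px,0.0,st);b=world(cam,px,1.0,st);return a+(b-a)*(z-a[2])/(b[2]-a[2])
E
python3 - <<'E'
from h import *
o=observe();print(o["time_s"],o["ee_pos"],o["width"]);print(o["ee_rot"])
for c in("scene","top"):
    p,d=capture(c);cv2.imwrite(f"pics/{c}0.png",p);np.save(c+"d.npy",d)
print(camera_model("top"))
H=dict(weight_26_center=.024,weight_34_center=.0265,weight_42_center=.029,weight_50_center=.0315,pan_68=0,pan_86=0,pan_104=0,pan_122=0,hex_offcut_center=.0225,bush_center=.02)
for n,z in H.items():
    for r in mark_of("top",n): print(n,round(r["conf"],2),np.round(r["point"]),np.round(onplane("top",r["point"],z)[:2],3))
E
```

```text
0.0 [ 0.20502817 -0.53654736  0.23028812] 0.0853766912512579
[[ 9.34195214e-01  3.56762121e-01 -3.00659950e-04]
 [ 3.56762024e-01 -9.34193352e-01  1.90784944e-03]
 [ 3.99773886e-04 -1.88956787e-03 -9.99998135e-01]]
{'fovy': 44.73437863753647, 'cx': 279.40948762164385, 'cy': 204.855275126583, 'R': array([[ 0.00212476, -0.99992584,  0.01199164],
       [-0.98429142, -0.00420823, -0.17650126],
       [ 0.17653864, -0.01142824, -0.98422736]]), 't': array([-0.02002351,  0.54432632,  1.43369483])}
weight_26_center 0.42 [268. 226.] [0.487 0.014]
weight_34_center 0.58 [165. 264.] [0.373 0.311]
weight_42_center 0.72 [333. 243.] [ 0.436 -0.174]
weight_42_center 0.65 [422. 184.] [ 0.613 -0.444]
weight_42_center 0.54 [416. 213.] [ 0.524 -0.42 ]
weight_50_center 0.72 [270. 169.] [0.656 0.009]
weight_50_center 0.67 [266. 200.] [0.561 0.022]
weight_50_center 0.64 [299. 148.] [ 0.722 -0.076]
pan_68 0.77 [203. 177.] [0.639 0.213]
pan_68 0.73 [350. 178.] [ 0.637 -0.233]
pan_68 0.67 [332. 242.] [ 0.442 -0.174]
pan_68 0.58 [133. 216.] [0.518 0.418]
pan_86 0.77 [203. 177.] [0.639 0.213]
pan_86 0.73 [350. 178.] [ 0.637 -0.233]
pan_86 0.67 [332. 242.] [ 0.442 -0.174]
pan_86 0.58 [133. 216.] [0.518 0.418]
pan_104 0.77 [203. 177.] [0.639 0.213]
pan_104 0.73 [350. 178.] [ 0.637 -0.233]
pan_104 0.67 [332. 242.] [ 0.442 -0.174]
pan_104 0.58 [133. 216.] [0.518 0.418]
pan_122 0.77 [203. 177.] [0.639 0.213]
pan_122 0.73 [350. 178.] [ 0.637 -0.233]
pan_122 0.67 [332. 242.] [ 0.442 -0.174]
pan_122 0.58 [133. 216.] [0.518 0.418]
hex_offcut_center 0.6 [222. 241.] [0.442 0.15 ]
bush_center 0.44 [378. 269.] [ 0.362 -0.306]
```

Run:
```python
import cv2
p=cv2.imread("pics/top0.png")[120:300,100:460];cv2.imwrite("pics/topc.png",cv2.resize(p,(800,400),interpolation=cv2.INTER_CUBIC))
```

```text
(no output)
```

View pics/topc.png

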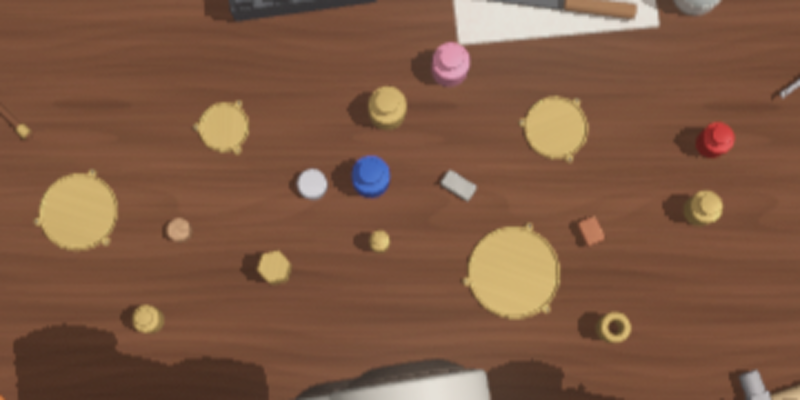

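View pics/scene0.png

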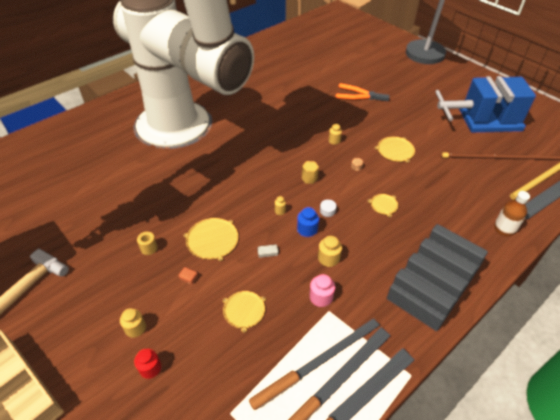

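Brass weights (top px): w26 (268,226), w34 (165,264), w42 (416,213; the one at (422,184) is the red look-alike), w50 (270,169; (266,200) is blue, (299,148) pink). Pans by measured size: 68 (203,177), 86 (350,178), 104 (133,216), 122 (332,242). The enlarged crop confirms the colours, knobs and size order. I'm going above w26 first.

Request:
{"api": "carry_out", "payload": {"plan": "1.76 3.44 0 0 0 0;1.76 3.44 0 0 0 0;1.76 3.44 0 0 0 0;1.76 3.44 0 0 0 0;1.76 3.44 0 0 0 0;1.76 3.44 0 0 0 0;1.76 3.44 0 0 0 0;1.76 3.44 0 0 0 0", "grip": 0.8}}

```text
time_s: 1.27
ee_pos: [0.3464, -0.2603, 0.2315]
ee_rot: [[0.934, 0.356, 0.001], [0.356, -0.934, -0.001], [0.0, 0.001, -1.0]]
contact_force: [-0.4, 0.5, 0.7]
width: 0.0682
gripper_force: 0.0
```

Request:
{"api": "carry_out", "payload": {"plan": "1.76 3.44 0 0 0 0;1.76 3.44 0 0 0 0;1.76 3.44 0 0 0 0;1.76 3.44 0 0 0 0;1.76 3.44 0 0 0 0;1.76 3.44 0 0 0 0;1.76 3.44 0 0 0 0;1.76 3.44 0 0 0 0;0 0 0 0 0 0;0 0 0 0 0 0"}}

```text
time_s: 2.1
ee_pos: [0.487, 0.0149, 0.2312]
ee_rot: [[0.933, 0.361, -0.0], [0.361, -0.933, -0.0], [-0.0, 0.0, -1.0]]
contact_force: [-0.6, 0.9, -0.7]
width: 0.0684
gripper_force: 0.0
```

```bash
cat >> h.py <<'E'
H=dict(weight_26_center=.024,weight_34_center=.0265,weight_42_center=.029,weight_50_center=.0315)
def see(thing,pic=None):
    "wrist look: centre by network mark, and for pans by ellipse fit of the region"
    st=observe();p,d=capture("wrist")
    if pic: cv2.imwrite(f"pics/{pic}.png",p)
    print(round(st["time_s"],2),"tcp",np.round(st["ee_pos"],4),"w",round(st["width"],4))
    for r in mark_of("wrist",thing)[:4]:
        print("mark",round(r["conf"],2),np.round(r["point"]),np.round(onplane("wrist",r["point"],H.get(thing,0),st),4))
    for r in regions_of("wrist",thing)[:4]:
        m=r["pixels"]; v,u=np.nonzero(m&(d>0))
        if len(u)<50: continue
        P=np.array([world("wrist",(a,b),d[b,a],st) for a,b in zip(u,v)])
        zt=np.percentile(P[:,2],98); T=P[P[:,2]>zt-.005]
        (c,_),rad=cv2.minEnclosingCircle(T[:,:2].astype(np.float32)),0
        print("reg",round(r["conf"],2),np.round(r["point"]),"colour",p[m].mean(0).round(),"ztop",round(zt,4),"topbox",np.round((T.min(0)+T.max(0))[:2]/2,4),"ext",np.round(np.ptp(T[:,:2],axis=0),4),"allbox",np.round((P.min(0)+P.max(0))[:2]/2,4),np.round(np.ptp(P[:,:2],axis=0),4))
E
python3 - <<'E'
from h import *
print(camera_model("wrist"))
see("weight_26_center","w1")
for n in("pan_68",):
    for r in regions_of("top",n):
        c=max(cv2.findContours(r["pixels"].astype(np.uint8),0,1)[0],key=cv2.contourArea)
        e=cv2.fitEllipse(c);print(np.round(onplane("top",e[0],.006),4),np.round(e[1],1))
E
```

```text
{'fovy': 61.329947244017674, 'cx': 281.3510299039906, 'cy': 206.6408110947057, 'mount': array([[-1.63050730e-04, -9.59746204e-01, -2.80868649e-01,
         7.02452401e-02],
       [ 9.99999950e-01, -2.32862616e-04,  2.15183467e-04,
         5.04878426e-04],
       [-2.71925324e-04, -2.80868600e-01,  9.59746193e-01,
        -1.43389807e-01],
       [ 0.00000000e+00,  0.00000000e+00,  0.00000000e+00,
         1.00000000e+00]])}
2.1 tcp [0.487  0.0149 0.2312] w 0.0684
mark 0.83 [285. 189.] [0.4761 0.0063 0.024 ]
reg 0.91 [286. 187.] colour [ 68. 173. 207.] ztop 0.0489 topbox [0.478  0.0072] ext [0.0149 0.0154] allbox [0.4733 0.0071] [0.0345 0.025 ]
[ 0.4408 -0.1709  0.006 ] [38.8 40.3]
[0.5191 0.4094 0.006 ] [34.6 35.8]
[0.6382 0.219  0.006 ] [20.8 22. ]
[ 0.6396 -0.2327  0.006 ] [27.1 28. ]
```

View pics/w1.png

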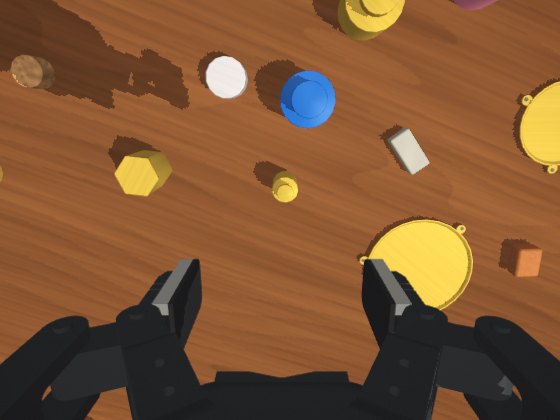

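Wrist view: w26 at (285,188), with pan_122 at (420,265) and the blue weight at (308,100) clear of the fingers. I'll correct, go down and look again.

Request:
{"api": "carry_out", "payload": {"plan": "-0.45 -0.4 -4 0 0 0;-0.45 -0.4 -4 0 0 0;0 0 -3 0 0 0;0 0 0 0 0 0"}}

```text
time_s: 2.63
ee_pos: [0.4722, 0.0051, 0.115]
ee_rot: [[0.935, 0.354, -0.012], [0.354, -0.935, 0.003], [-0.01, -0.007, -1.0]]
contact_force: [-1.1, 1.2, -1.3]
width: 0.0684
gripper_force: 0.0
```

Run:
```python
from h import *
see("weight_26_center","w2")
```

```text
2.63 tcp [0.4722 0.0051 0.115 ] w 0.0684
mark 0.9 [282. 201.] [0.4769 0.0064 0.024 ]
reg 0.92 [280. 200.] colour [ 63. 164. 198.] ztop 0.0487 topbox [0.4778 0.0074] ext [0.0157 0.0155] allbox [0.4745 0.0047] [0.0325 0.0309]
```

Request:
{"api": "carry_out", "payload": {"plan": "0 0 -3.5 0 0 0;0 0 -3.5 0 0 0;0 0 -2.5 0 0 0;0 0 -1.7 0 0 0;0 0 0 0 0 0;0 0 0 0 0 0"}}

```text
time_s: 3.28
ee_pos: [0.4795, 0.0047, 0.0112]
ee_rot: [[0.934, 0.357, 0.003], [0.357, -0.934, -0.001], [0.002, 0.002, -1.0]]
contact_force: [0.7, -0.8, 1.3]
width: 0.0684
gripper_force: 0.0
```

Request:
{"api": "carry_out", "payload": {"plan": "0 0 0 0 0 0;0 0 0 0 0 0;0 0 0 0 0 0;0 0 0 0 0 0;0 0 0 0 0 0;0 0 0 0 0 0;0 0 0 0 0 0", "grip": 0, "squeeze": 50}}

```text
time_s: 3.87
ee_pos: [0.479, 0.0051, 0.0111]
ee_rot: [[0.934, 0.357, 0.002], [0.357, -0.934, -0.0], [0.002, 0.001, -1.0]]
contact_force: [-2.2, 2.4, 9.3]
width: 0.0243
gripper_force: 48.8
```

Request:
{"api": "carry_out", "payload": {"plan": "0 0 1 0 0 0;0 0 3 0 0 0;0 0 4 0 0 0;2.2 2.9 2 0 0 0;2.2 2.9 0 0 0 0;2.2 2.9 0 0 0 0;2.2 2.9 0 0 0 0;2.2 2.9 0 0 0 0;2.2 2.9 0 0 0 0;1.5 2 0 0 0 0"}}

```text
time_s: 4.7
ee_pos: [0.6259, 0.2019, 0.1099]
ee_rot: [[0.934, 0.358, 0.001], [0.358, -0.934, 0.001], [0.001, -0.0, -1.0]]
contact_force: [1.2, -0.6, -1.1]
width: 0.0243
gripper_force: 49.6
```

Request:
{"api": "carry_out", "payload": {"plan": "0 0 0 0 0 0;0 0 0 0 0 0;0 0 0 0 0 0"}}

```text
time_s: 4.95
ee_pos: [0.6241, 0.1989, 0.1093]
ee_rot: [[0.934, 0.357, -0.001], [0.357, -0.934, -0.001], [-0.001, 0.0, -1.0]]
contact_force: [-0.3, 0.3, -2.4]
width: 0.0244
gripper_force: 49.6
```

```bash
cat >> h.py <<'E'
def seepan(thing,pic=None,dia=None):
    st=observe();p,d=capture("wrist")
    if pic: cv2.imwrite(f"pics/{pic}.png",p)
    print(round(st["time_s"],2),"tcp",np.round(st["ee_pos"],4),"w",round(st["width"],4))
    for r in mark_of("wrist",thing)[:3]:
        print("mark",round(r["conf"],2),np.round(r["point"]),np.round(onplane("wrist",r["point"],0,st),4))
    for r in regions_of("wrist",thing)[:3]:
        c=max(cv2.findContours(r["pixels"].astype(np.uint8),0,1)[0],key=cv2.contourArea)[:,0].astype(float)
        e=[onplane("wrist",q,.006,st)[:2] for q in c]; e=np.array(e)
        # robust circle fit
        from scipy.optimize import least_squares
        s=least_squares(lambda x:np.hypot(*(e-x[:2]).T)-x[2],[*e.mean(0),.04],loss="soft_l1",f_scale=.001).x
        print("circle",round(r["conf"],2),np.round(r["point"]),np.round(s[:2],4),"dia",round(2*s[2],4))
E
python3 - <<'E'
from h import *
seepan("pan_68","w3")
E
```

```text
4.95 tcp [0.6241 0.1989 0.1093] w 0.0244
circle 0.74 [ 13. 240.] [0.5178 0.4098] dia 0.1006
circle 0.73 [258. 176.] [0.6359 0.2186] dia 0.0678
```

View pics/w3.png

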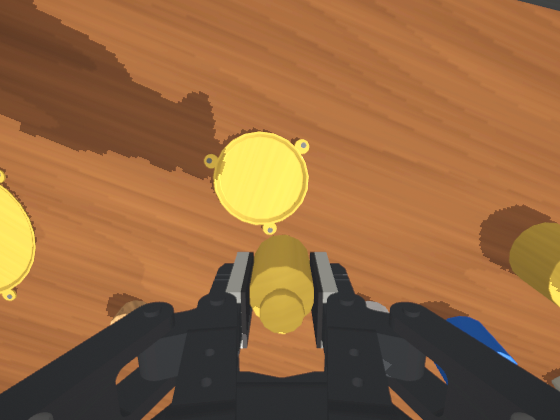

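View: w26 is held upright in the fingers at (282,285), and pan_68 is right ahead at (261,178), measured at 68 mm. I'm moving over it and lowering.

Request:
{"api": "carry_out", "payload": {"plan": "1.18 1.97 0 0 0 0;0 0 -3 0 0 0;0 0 -3 0 0 0;0 0 -2 0 0 0;0 0 -1 0 0 0;0 0 0 0 0 0;0 0 0 0 0 0"}}

```text
time_s: 5.68
ee_pos: [0.6367, 0.2185, 0.0198]
ee_rot: [[0.934, 0.356, 0.0], [0.356, -0.934, 0.0], [0.0, 0.0, -1.0]]
contact_force: [1.0, 1.0, -1.6]
width: 0.0244
gripper_force: 49.6
```

Request:
{"api": "carry_out", "payload": {"plan": "0 0 -0.2 0 0 0;0 0 -0.15 0 0 0;0 0 -0.1 0 0 0;0 0 -0.05 0 0 0;0 0 0 0 0 0;0 0 0 0 0 0"}}

```text
time_s: 6.18
ee_pos: [0.6366, 0.219, 0.0146]
ee_rot: [[0.934, 0.357, 0.0], [0.357, -0.934, 0.0], [0.0, 0.0, -1.0]]
contact_force: [0.1, 0.9, -2.0]
width: 0.0244
gripper_force: 49.6
```

Request:
{"api": "carry_out", "payload": {"plan": "0 0 -0.05 0 0 0;0 0 -0.05 0 0 0;0 0 0 0 0 0;0 0 0 0 0 0"}}

```text
time_s: 6.52
ee_pos: [0.6368, 0.219, 0.0142]
ee_rot: [[0.934, 0.357, 0.0], [0.357, -0.934, 0.0], [0.0, 0.0, -1.0]]
contact_force: [-3.1, -0.9, 5.2]
width: 0.0245
gripper_force: 50.3
```

Contact felt. Releasing, rising, and heading towards w34 near (0.373,0.311).

Request:
{"api": "carry_out", "payload": {"plan": "0 0 0 0 0 0;0 0 0 0 0 0;0 0 0 0 0 0;0 0 0 0 0 0;0 0 0.5 0 0 0;0 0 3 0 0 0;0 0 4 0 0 0;0 0 4 0 0 0", "grip": 0.6}}

```text
time_s: 7.18
ee_pos: [0.6353, 0.2188, 0.1285]
ee_rot: [[0.934, 0.357, -0.003], [0.357, -0.934, -0.0], [-0.003, -0.001, -1.0]]
contact_force: [0.7, -0.7, 0.3]
width: 0.0512
gripper_force: 0.0
```

Request:
{"api": "carry_out", "payload": {"plan": "-3.5 1.2 0 0 0 0;-3.5 1.2 0 0 0 0;-3.5 1.2 0 0 0 0;-3.5 1.2 0 0 0 0;-3.5 1.2 0 0 0 0;-3.5 1.2 0 0 0 0;-3.5 1.2 0 0 0 0;-2 0.7 0 0 0 0;0 0 0 0 0 0;0 0 0 0 0 0", "grip": 0.8}}

```text
time_s: 8.02
ee_pos: [0.3711, 0.3104, 0.1288]
ee_rot: [[0.934, 0.359, 0.001], [0.359, -0.934, 0.0], [0.001, 0.0, -1.0]]
contact_force: [0.1, -0.2, -0.3]
width: 0.0686
gripper_force: 0.0
```

Run:
```python
from h import *
see("weight_34_center","w4")
```

```text
8.02 tcp [0.3711 0.3104 0.1288] w 0.0686
mark 0.92 [284. 199.] [0.376  0.3092 0.0265]
```

View pics/w4.png

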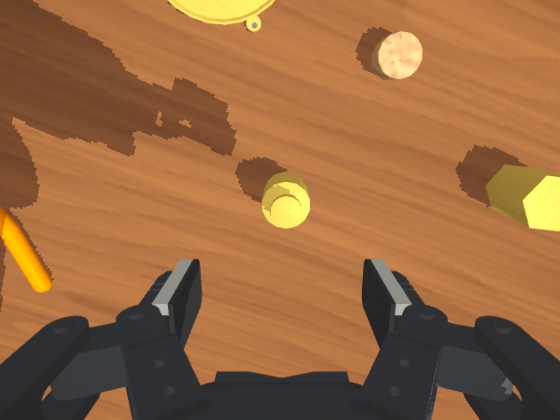

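w34 sits at (285,200), clear of everything.

Request:
{"api": "carry_out", "payload": {"plan": "0.55 -0.1 -3.5 0 0 0;0 0 -3.5 0 0 0;0 0 -2.8 0 0 0;0 0 -1.9 0 0 0;0 0 0 0 0 0;0 0 0 0 0 0"}}

```text
time_s: 8.67
ee_pos: [0.3773, 0.3083, 0.0107]
ee_rot: [[0.935, 0.356, -0.002], [0.356, -0.935, -0.001], [-0.002, 0.0, -1.0]]
contact_force: [0.6, 0.3, 0.4]
width: 0.0682
gripper_force: 0.0
```

Request:
{"api": "carry_out", "payload": {"plan": "0 0 0 0 0 0;0 0 0 0 0 0;0 0 0 0 0 0;0 0 0 0 0 0;0 0 0 0 0 0;0 0 0 0 0 0;0 0 0 0 0 0", "grip": 0}}

```text
time_s: 9.25
ee_pos: [0.3786, 0.3097, 0.0133]
ee_rot: [[0.934, 0.357, 0.003], [0.357, -0.934, 0.001], [0.004, -0.0, -1.0]]
contact_force: [0.2, -0.7, 5.8]
width: 0.0324
gripper_force: 49.4
```

Request:
{"api": "carry_out", "payload": {"plan": "0 0 1 0 0 0;0 0 3 0 0 0;0 0 4 0 0 0;1.54 -3.4 2.5 0 0 0;1.54 -3.4 0 0 0 0;1.54 -3.4 0 0 0 0;1.54 -3.4 0 0 0 0;1.54 -3.4 0 0 0 0;1.54 -3.4 0 0 0 0;1.54 -3.4 0 0 0 0"}}

```text
time_s: 10.08
ee_pos: [0.4841, 0.0717, 0.1155]
ee_rot: [[0.934, 0.357, 0.001], [0.357, -0.934, 0.0], [0.001, 0.0, -1.0]]
contact_force: [0.8, 0.9, -2.5]
width: 0.032
gripper_force: 50.6
```

Request:
{"api": "carry_out", "payload": {"plan": "1.54 -3.4 0 0 0 0;1.54 -3.4 0 0 0 0;1.54 -3.4 0 0 0 0;1.54 -3.4 0 0 0 0;1.54 -3.4 0 0 0 0;1.54 -3.4 0 0 0 0;1.54 -3.4 0 0 0 0;1.54 -3.4 0 0 0 0;1.54 -3.4 0 0 0 0"}}

```text
time_s: 10.83
ee_pos: [0.6226, -0.2342, 0.1153]
ee_rot: [[0.934, 0.357, 0.0], [0.357, -0.934, 0.0], [0.0, -0.0, -1.0]]
contact_force: [0.4, -0.5, -2.7]
width: 0.0323
gripper_force: 50.6
```

Request:
{"api": "carry_out", "payload": {"plan": "0 0 0 0 0 0;0 0 0 0 0 0;0 0 0 0 0 0"}}

```text
time_s: 11.08
ee_pos: [0.6218, -0.232, 0.1146]
ee_rot: [[0.934, 0.357, -0.001], [0.357, -0.934, 0.001], [-0.0, -0.001, -1.0]]
contact_force: [0.0, 0.4, -2.0]
width: 0.0319
gripper_force: 50.8
```

Run:
```python
from h import *
seepan("pan_86","w5")
```

```text
11.08 tcp [ 0.6218 -0.232   0.1146] w 0.0319
mark 0.56 [292. 181.] [ 0.6384 -0.2346  0.    ]
circle 0.62 [294. 178.] [ 0.6373 -0.2331] dia 0.0843
```

View pics/w5.png

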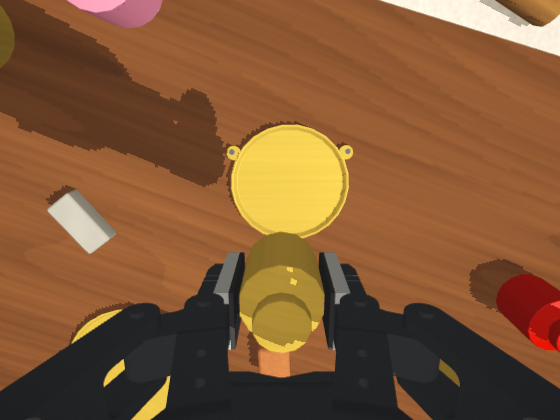

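w34 is held upright, with pan_86 just ahead at (290,181), measured at 84 mm.

Request:
{"api": "carry_out", "payload": {"plan": "1.65 -0.1 0 0 0 0;0 0 -3 0 0 0;0 0 -3 0 0 0;0 0 -2 0 0 0;0 0 -1.2 0 0 0;0 0 0 0 0 0;0 0 0 0 0 0"}}

```text
time_s: 11.82
ee_pos: [0.6388, -0.233, 0.0228]
ee_rot: [[0.934, 0.357, -0.0], [0.357, -0.934, 0.0], [-0.0, -0.0, -1.0]]
contact_force: [-0.5, 0.0, -1.6]
width: 0.0321
gripper_force: 50.9
```

Request:
{"api": "carry_out", "payload": {"plan": "0 0 -0.15 0 0 0;0 0 -0.1 0 0 0;0 0 -0.1 0 0 0;0 0 0 0 0 0;0 0 0 0 0 0"}}

```text
time_s: 12.23
ee_pos: [0.6391, -0.2338, 0.0195]
ee_rot: [[0.934, 0.357, 0.001], [0.357, -0.934, -0.0], [0.0, 0.001, -1.0]]
contact_force: [-0.4, -0.2, -2.5]
width: 0.0326
gripper_force: 50.9
```

Request:
{"api": "carry_out", "payload": {"plan": "0 0 -0.1 0 0 0;0 0 -0.1 0 0 0;0 0 -0.05 0 0 0;0 0 0 0 0 0;0 0 0 0 0 0"}}

```text
time_s: 12.65
ee_pos: [0.6388, -0.2336, 0.0165]
ee_rot: [[0.934, 0.357, -0.0], [0.357, -0.934, 0.0], [-0.0, -0.0, -1.0]]
contact_force: [0.0, 0.3, -1.6]
width: 0.0323
gripper_force: 51.0
```

Request:
{"api": "carry_out", "payload": {"plan": "0 0 -0.05 0 0 0;0 0 -0.05 0 0 0;0 0 0 0 0 0;0 0 0 0 0 0"}}

```text
time_s: 12.98
ee_pos: [0.6388, -0.2336, 0.0164]
ee_rot: [[0.934, 0.357, -0.0], [0.357, -0.934, -0.0], [-0.0, -0.0, -1.0]]
contact_force: [-3.9, 1.6, 4.8]
width: 0.0323
gripper_force: 51.7
```

Contact. Releasing and going to w42.

Request:
{"api": "carry_out", "payload": {"plan": "0 0 0 0 0 0;0 0 0 0 0 0;0 0 0 0 0 0;0 0 0 0 0 0;0 0 0.5 0 0 0;0 0 3 0 0 0;0 0 4 0 0 0;0 0 4 0 0 0", "grip": 0.65}}

```text
time_s: 13.65
ee_pos: [0.6378, -0.233, 0.1307]
ee_rot: [[0.934, 0.357, -0.002], [0.357, -0.934, 0.002], [-0.002, -0.002, -1.0]]
contact_force: [0.7, 0.1, 0.4]
width: 0.0556
gripper_force: 0.0
```

Request:
{"api": "carry_out", "payload": {"plan": "-2 -3.1 0 0 0 0;-2 -3.1 0 0 0 0;-2 -3.1 0 0 0 0;-2 -3.1 0 0 0 0;-2 -3.1 0 0 0 0;-1.5 -3.1 0 0 0 0;0 0 0 0 0 0;0 0 0 0 0 0", "grip": 0.9}}

```text
time_s: 14.32
ee_pos: [0.5229, -0.4214, 0.1309]
ee_rot: [[0.935, 0.354, 0.001], [0.354, -0.935, -0.0], [0.0, 0.001, -1.0]]
contact_force: [0.1, 0.2, 0.1]
width: 0.0765
gripper_force: 0.0
```

Run:
```python
from h import *
see("weight_42_center","w6")
```

```text
14.32 tcp [ 0.5229 -0.4214  0.1309] w 0.0765
mark 0.83 [283. 205.] [ 0.5235 -0.4232  0.029 ]Traceback (most recent call last):
  File "<stdin>", line 2, in <module>
  File "h.py", line 23, in see
    P=np.array([world("wrist",(a,b),d[b,a],st) for a,b in zip(u,v)])
                ~~~~~^^^^^^^^^^^^^^^^^^^^^^^^^
  File "h.py", line 5, in world
    m=camera_model(cam);f=f_of(m)
ValueError: time passes only in moves, steps and waits
```

View pics/w6.png

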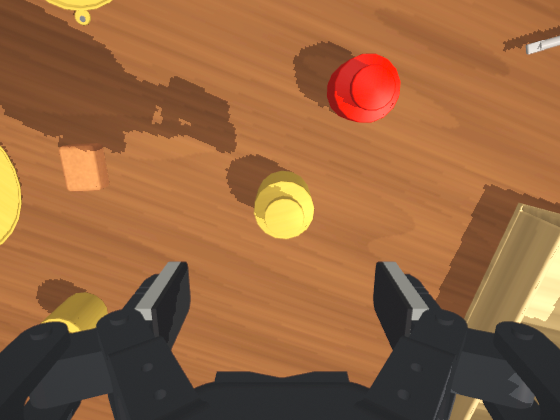

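Brass w42 is at (284,206) with the red one at (368,88) out of the way. Descending on the brass one.

Request:
{"api": "carry_out", "payload": {"plan": "0.1 -0.15 -3.5 0 0 0;0 0 -3.5 0 0 0;0 0 -2.9 0 0 0;0 0 -2 0 0 0;0 0 0 0 0 0;0 0 0 0 0 0"}}

```text
time_s: 14.97
ee_pos: [0.525, -0.4191, 0.0105]
ee_rot: [[0.934, 0.358, -0.002], [0.358, -0.934, 0.002], [-0.001, -0.003, -1.0]]
contact_force: [-1.3, -0.5, 1.3]
width: 0.0766
gripper_force: 0.0
```

Request:
{"api": "carry_out", "payload": {"plan": "0 0 0 0 0 0;0 0 0 0 0 0;0 0 0 0 0 0;0 0 0 0 0 0;0 0 0 0 0 0;0 0 0 0 0 0;0 0 0 0 0 0", "grip": 0, "squeeze": 70}}

```text
time_s: 15.55
ee_pos: [0.5262, -0.4222, 0.0144]
ee_rot: [[0.934, 0.357, 0.003], [0.357, -0.934, -0.003], [0.002, 0.004, -1.0]]
contact_force: [-0.3, 2.0, 6.8]
width: 0.0398
gripper_force: 71.9
```

```bash
sed -i 's/^import numpy.*/&\n_cm=camera_model;_c={}\ndef camera_model(n):\n    if n not in _c: _c[n]=_cm(n)\n    return _c[n]/' h.py; head -8 h.py
```

```text
from plant import *
import numpy as np, cv2
_cm=camera_model;_c={}
def camera_model(n):
    if n not in _c: _c[n]=_cm(n)
    return _c[n]
def f_of(m): return 210/np.tan(np.radians(m["fovy"])/2)
def world(cam,px,d,st=None):
```

Request:
{"api": "carry_out", "payload": {"plan": "0 0 1 0 0 0;0 0 3 0 0 0;0 0 4 0 0 0;-0.1 3.9 3 0 0 0;-0.1 3.9 0 0 0 0;-0.1 3.9 0 0 0 0;-0.1 3.9 0 0 0 0;-0.1 3.9 0 0 0 0;-0.1 3.9 0 0 0 0;-0.1 3.9 0 0 0 0"}}

```text
time_s: 16.38
ee_pos: [0.5168, -0.1519, 0.1167]
ee_rot: [[0.934, 0.356, -0.001], [0.356, -0.934, 0.001], [-0.001, -0.001, -1.0]]
contact_force: [0.3, -0.0, -4.7]
width: 0.04
gripper_force: 72.6
```

Request:
{"api": "carry_out", "payload": {"plan": "-0.1 3.9 0 0 0 0;-0.1 3.9 0 0 0 0;-0.1 3.9 0 0 0 0;-0.1 3.9 0 0 0 0;-0.1 3.9 0 0 0 0;-0.1 3.9 0 0 0 0;-0.1 3.9 0 0 0 0;-0.1 3.9 0 0 0 0;-0.1 3.9 0 0 0 0;-0.1 3.9 0 0 0 0"}}

```text
time_s: 17.22
ee_pos: [0.5068, 0.2376, 0.1168]
ee_rot: [[0.934, 0.357, -0.001], [0.357, -0.934, -0.0], [-0.001, 0.0, -1.0]]
contact_force: [0.4, -1.2, -5.0]
width: 0.0396
gripper_force: 72.6
```

Request:
{"api": "carry_out", "payload": {"plan": "-0.1 3.9 0 0 0 0;-0.1 3.9 0 0 0 0;-0.1 3.9 0 0 0 0;-0.1 3 0 0 0 0;0 0 0 0 0 0;0 0 0 0 0 0;0 0 0 0 0 0"}}

```text
time_s: 17.8
ee_pos: [0.5033, 0.3824, 0.1164]
ee_rot: [[0.934, 0.357, -0.001], [0.357, -0.934, -0.001], [-0.002, 0.001, -1.0]]
contact_force: [0.3, -0.4, -4.7]
width: 0.0398
gripper_force: 72.9
```

Run:
```python
from h import *
seepan("pan_104","w7")
```

```text
17.8 tcp [0.5033 0.3824 0.1164] w 0.0398
mark 0.91 [254. 165.] [0.5207 0.41   0.    ]
circle 0.87 [540. 113.] [0.6282 0.2343] dia 0.0447
circle 0.77 [252. 161.] [0.5193 0.4099] dia 0.1028
```

View pics/w7.png

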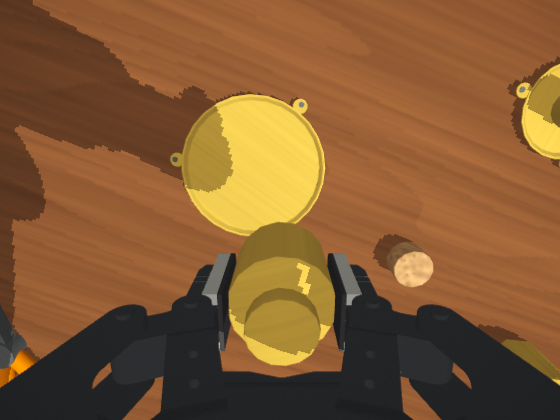

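w42 is upright in the grip with pan_104 ahead at (253,165), measured at 103 mm.

Request:
{"api": "carry_out", "payload": {"plan": "1.7 2.75 0 0 0 0;0 0 -3 0 0 0;0 0 -3 0 0 0;0 0 -2 0 0 0;0 0 -1.2 0 0 0;0 0 -0.2 0 0 0;0 0 0 0 0 0;0 0 0 0 0 0"}}

```text
time_s: 18.62
ee_pos: [0.5225, 0.4108, 0.0249]
ee_rot: [[0.934, 0.356, 0.003], [0.356, -0.934, 0.002], [0.003, -0.0, -1.0]]
contact_force: [-0.3, -0.1, -4.7]
width: 0.0397
gripper_force: 73.0
```

Request:
{"api": "carry_out", "payload": {"plan": "0 0 -0.15 0 0 0;0 0 -0.1 0 0 0;0 0 -0.1 0 0 0;0 0 0 0 0 0;0 0 0 0 0 0"}}

```text
time_s: 19.03
ee_pos: [0.521, 0.4105, 0.0196]
ee_rot: [[0.934, 0.357, 0.0], [0.357, -0.934, 0.0], [0.0, -0.0, -1.0]]
contact_force: [-0.3, -0.2, -4.4]
width: 0.0397
gripper_force: 73.0
```

Request:
{"api": "carry_out", "payload": {"plan": "0 0 -0.1 0 0 0;0 0 -0.05 0 0 0;0 0 -0.05 0 0 0;0 0 0 0 0 0;0 0 0 0 0 0"}}

```text
time_s: 19.45
ee_pos: [0.5209, 0.4104, 0.0175]
ee_rot: [[0.934, 0.357, -0.0], [0.357, -0.934, -0.0], [-0.0, -0.0, -1.0]]
contact_force: [-1.7, -0.8, -3.8]
width: 0.0396
gripper_force: 73.2
```

Request:
{"api": "carry_out", "payload": {"plan": "0 0 -0.05 0 0 0;0 0 -0.05 0 0 0;0 0 0 0 0 0;0 0 0 0 0 0"}}

```text
time_s: 19.78
ee_pos: [0.521, 0.4105, 0.0175]
ee_rot: [[0.934, 0.357, -0.0], [0.357, -0.934, -0.0], [-0.0, 0.0, -1.0]]
contact_force: [-4.5, -2.6, 3.9]
width: 0.0395
gripper_force: 74.2
```

Contact. Releasing and going to w50.

Request:
{"api": "carry_out", "payload": {"plan": "0 0 0 0 0 0;0 0 0 0 0 0;0 0 0 0 0 0;0 0 0 0 0 0;0 0 0.5 0 0 0;0 0 3 0 0 0;0 0 4 0 0 0;0 0 4 0 0 0", "grip": 0.75}}

```text
time_s: 20.45
ee_pos: [0.5201, 0.4099, 0.1318]
ee_rot: [[0.934, 0.357, -0.002], [0.357, -0.934, -0.001], [-0.003, 0.0, -1.0]]
contact_force: [1.1, 0.5, 0.2]
width: 0.0641
gripper_force: 0.0
```

Request:
{"api": "carry_out", "payload": {"plan": "1.17 -3.67 0.5 0 0 0;1.17 -3.67 0 0 0 0;1.17 -3.67 0 0 0 0;1.17 -3.67 0 0 0 0;1.17 -3.67 0 0 0 0;1.17 -3.67 0 0 0 0;1.17 -3.67 0 0 0 0;1.17 -3.67 0 0 0 0;1.17 -3.67 0 0 0 0;1.17 -3.67 0 0 0 0", "grip": 1}}

```text
time_s: 21.28
ee_pos: [0.6385, 0.0415, 0.1371]
ee_rot: [[0.934, 0.357, 0.001], [0.357, -0.934, -0.0], [0.001, 0.0, -1.0]]
contact_force: [0.3, 0.5, -0.0]
width: 0.0853
gripper_force: 0.0
```

Request:
{"api": "carry_out", "payload": {"plan": "1.17 -3.67 0 0 0 0;0 0 0 0 0 0;0 0 0 0 0 0;0 0 0 0 0 0"}}

```text
time_s: 21.62
ee_pos: [0.6496, 0.007, 0.1366]
ee_rot: [[0.934, 0.356, 0.0], [0.356, -0.934, 0.0], [0.0, -0.0, -1.0]]
contact_force: [0.6, 0.5, 1.5]
width: 0.085
gripper_force: 0.0
```

Run:
```python
from h import *
see("weight_50_center","w8")
```

```text
21.62 tcp [0.6496 0.007  0.1366] w 0.085
mark 0.77 [444. 163.] [ 0.7187 -0.0904  0.0315]
mark 0.75 [300. 199.] [ 0.6576 -0.0053  0.0315]
mark 0.67 [230. 295.] [0.5651 0.0173 0.0315]
reg 0.97 [298. 197.] colour [ 63. 167. 202.] ztop 0.0638 topbox [ 0.6588 -0.0028] ext [0.0305 0.0311] allbox [ 0.6509 -0.008 ] [0.0648 0.0608]
reg 0.74 [232. 290.] colour [158.  86.  34.] ztop 0.0637 topbox [0.5645 0.0191] ext [0.0311 0.0306] allbox [0.5453 0.0167] [0.0893 0.0583]
reg 0.68 [443. 161.] colour [144. 128. 197.] ztop 0.0638 topbox [ 0.7195 -0.0879] ext [0.0304 0.0314] allbox [ 0.7207 -0.1021] [0.0562 0.079 ]
```

View pics/w8.png

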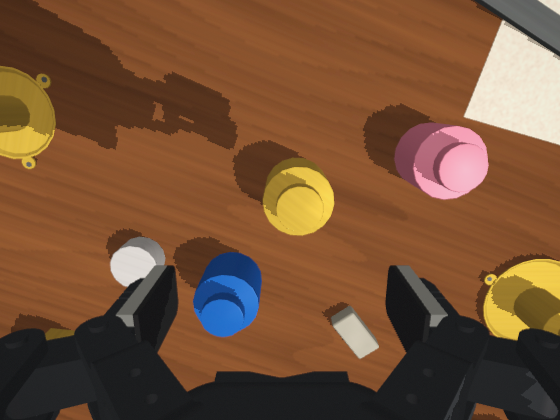

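The gold w50 is at (299,200); the blue one is at (230,293) and the pink one at (443,162). I'm descending on the gold one.

Request:
{"api": "carry_out", "payload": {"plan": "0.9 -1 0 0 0 0;0 0 -3.5 0 0 0;0 0 -3.5 0 0 0;0 0 -3 0 0 0;0 0 -2 0 0 0;0 0 -0.4 0 0 0;0 0 0 0 0 0;0 0 0 0 0 0"}}

```text
time_s: 22.43
ee_pos: [0.6596, -0.0027, 0.0139]
ee_rot: [[0.934, 0.358, 0.002], [0.358, -0.934, -0.0], [0.002, 0.001, -1.0]]
contact_force: [0.3, 0.2, 0.7]
width: 0.0851
gripper_force: 0.0
```

Request:
{"api": "carry_out", "payload": {"plan": "0 0 0 0 0 0;0 0 0 0 0 0;0 0 0 0 0 0;0 0 0 0 0 0;0 0 0 0 0 0;0 0 0 0 0 0;0 0 0 0 0 0;0 0 0 0 0 0", "grip": 0, "squeeze": 90}}

```text
time_s: 23.1
ee_pos: [0.6601, -0.003, 0.0149]
ee_rot: [[0.934, 0.357, 0.003], [0.357, -0.934, 0.0], [0.003, 0.001, -1.0]]
contact_force: [-1.3, 1.8, 7.5]
width: 0.0475
gripper_force: 94.5
```

Request:
{"api": "carry_out", "payload": {"plan": "0 0 1 0 0 0;0 0 3 0 0 0;0 0 4 0 0 0;0 0 3 0 0 0;-2.6 -2 0 0 0 0;-2.6 -2 0 0 0 0;-2.6 -2 0 0 0 0;-2.6 -2 0 0 0 0;-2.6 -2 0 0 0 0;-2.6 -2 0 0 0 0"}}

```text
time_s: 23.93
ee_pos: [0.5, -0.1234, 0.1215]
ee_rot: [[0.934, 0.357, -0.002], [0.357, -0.934, 0.001], [-0.002, -0.002, -1.0]]
contact_force: [0.8, -1.3, -7.1]
width: 0.0475
gripper_force: 95.2
```

Request:
{"api": "carry_out", "payload": {"plan": "-2.6 -2 0 0 0 0;-2.6 -2 0 0 0 0;-2.6 -2 0 0 0 0;0 0 0 0 0 0;0 0 0 0 0 0;0 0 0 0 0 0"}}

```text
time_s: 24.43
ee_pos: [0.4242, -0.1829, 0.1221]
ee_rot: [[0.934, 0.356, -0.001], [0.356, -0.934, 0.001], [-0.0, -0.001, -1.0]]
contact_force: [0.8, 0.3, -6.2]
width: 0.0472
gripper_force: 95.2
```

Run:
```python
from h import *
seepan("pan_122","w9")
```

```text
24.43 tcp [ 0.4242 -0.1829  0.1221] w 0.0472
mark 0.6 [275. 174.] [ 0.4399 -0.172   0.    ]
circle 0.79 [271. 164.] [ 0.4405 -0.1715] dia 0.1192
circle 0.62 [284. 293.] [ 0.3468 -0.213 ] dia 0.1246
```

View pics/w9.png

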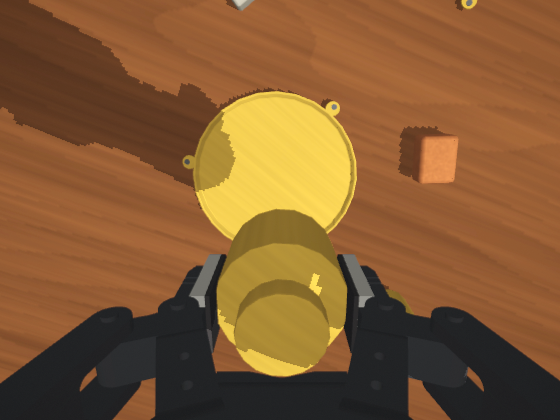

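w50 is upright in the grip, with pan_122 ahead at (274,172), measured at 120 mm.

Request:
{"api": "carry_out", "payload": {"plan": "1.7 1.15 0 0 0 0;0 0 -3 0 0 0;0 0 -3 0 0 0;0 0 -2.2 0 0 0;0 0 -1.2 0 0 0;0 0 -0.3 0 0 0;0 0 0 0 0 0;0 0 0 0 0 0"}}

```text
time_s: 25.25
ee_pos: [0.4427, -0.172, 0.0262]
ee_rot: [[0.934, 0.358, 0.001], [0.358, -0.934, -0.001], [0.001, 0.001, -1.0]]
contact_force: [1.2, -0.4, -6.2]
width: 0.0474
gripper_force: 95.1
```

Request:
{"api": "carry_out", "payload": {"plan": "0 0 -0.1 0 0 0;0 0 -0.1 0 0 0;0 0 -0.1 0 0 0;0 0 0 0 0 0;0 0 0 0 0 0"}}

```text
time_s: 25.67
ee_pos: [0.4418, -0.1719, 0.0226]
ee_rot: [[0.934, 0.357, 0.0], [0.357, -0.934, -0.0], [0.0, 0.0, -1.0]]
contact_force: [-0.1, 0.1, -7.5]
width: 0.047
gripper_force: 95.2
```

Request:
{"api": "carry_out", "payload": {"plan": "0 0 -0.15 0 0 0;0 0 -0.15 0 0 0;0 0 -0.1 0 0 0;0 0 -0.05 0 0 0;0 0 0 0 0 0;0 0 0 0 0 0"}}

```text
time_s: 26.17
ee_pos: [0.4415, -0.1717, 0.0179]
ee_rot: [[0.934, 0.357, -0.0], [0.357, -0.934, 0.0], [-0.0, -0.0, -1.0]]
contact_force: [-1.3, 0.8, -4.0]
width: 0.0476
gripper_force: 95.6
```

Request:
{"api": "carry_out", "payload": {"plan": "0 0 -0.05 0 0 0;0 0 -0.05 0 0 0;0 0 0 0 0 0;0 0 0 0 0 0"}}

```text
time_s: 26.5
ee_pos: [0.4415, -0.1717, 0.0178]
ee_rot: [[0.934, 0.357, -0.001], [0.357, -0.934, 0.0], [-0.001, -0.001, -1.0]]
contact_force: [-5.2, 2.3, 7.5]
width: 0.0472
gripper_force: 97.0
```

Contact. Releasing, rising and backing off for a check.

Request:
{"api": "carry_out", "payload": {"plan": "0 0 0 0 0 0;0 0 0 0 0 0;0 0 0 0 0 0;0 0 0 0 0 0;0 0 0.5 0 0 0;0 0 3 0 0 0;0 0 4 0 0 0;0 0 4 0 0 0;0 0 4 0 0 0;0 0 2 0 0 0", "grip": 0.85}}

```text
time_s: 27.33
ee_pos: [0.4437, -0.1732, 0.1979]
ee_rot: [[0.934, 0.357, 0.007], [0.357, -0.934, -0.005], [0.005, 0.007, -1.0]]
contact_force: [1.5, -1.4, -0.1]
width: 0.0726
gripper_force: 0.0
```

Request:
{"api": "carry_out", "payload": {"plan": "-1.5 -3.5 0 0 0 0;-1.5 -3.5 0 0 0 0;-1.5 -3.5 0 0 0 0;-1.5 -3.5 0 0 0 0;-1.5 -3.5 0 0 0 0;-1.5 -3.5 0 0 0 0;-1.5 -3.5 0 0 0 0;0 0 0 0 0 0;0 0 0 0 0 0"}}

```text
time_s: 28.08
ee_pos: [0.3358, -0.4182, 0.1922]
ee_rot: [[0.935, 0.354, 0.0], [0.354, -0.935, -0.0], [0.0, 0.0, -1.0]]
contact_force: [1.3, 0.1, -0.1]
width: 0.0726
gripper_force: 0.0
```

Run:
```python
from h import *
p,d=capture("top");c=p[120:300,100:460];cv2.imwrite("pics/top1.png",cv2.resize(c,(800,400),interpolation=cv2.INTER_CUBIC))
for n,z in H.items():
    for r in mark_of("top",n): print(n,round(r["conf"],2),np.round(onplane("top",r["point"],z+.003)[:2],3))
for r in regions_of("top","pan_68"):
    c=max(cv2.findContours(r["pixels"].astype(np.uint8),0,1)[0],key=cv2.contourArea)
    e=cv2.fitEllipse(c);print(np.round(onplane("top",e[0],.006),4),np.round(e[1],1))
```

```text
weight_26_center 0.39 [0.632 0.218]
weight_34_center 0.54 [ 0.638 -0.228]
weight_42_center 0.73 [ 0.619 -0.449]
weight_42_center 0.66 [0.516 0.41 ]
weight_50_center 0.61 [ 0.445 -0.163]
weight_50_center 0.57 [ 0.726 -0.086]
weight_50_center 0.53 [0.56  0.028]
weight_50_center 0.49 [ 0.628 -0.228]
[ 0.6401 -0.231   0.006 ] [28.1 28.9]
[0.6386 0.2183 0.006 ] [21.1 22.8]
[0.5213 0.4098 0.006 ] [33.4 34.9]
```

View pics/top1.png

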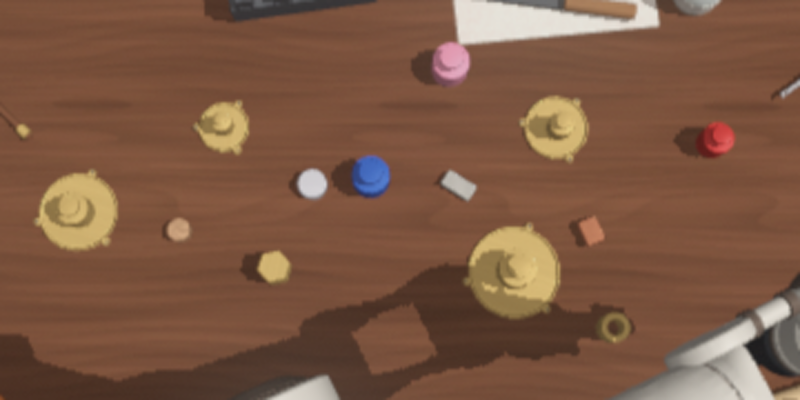

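All four weights stand upright near the middle of their pans: 68 at (224,125), 86 at (556,127), 104 at (78,210) and 122 at (515,270). The hex at (274,266), the bush at (614,326) and the look-alikes have not moved.

```bash
python3 -c "
from plant import *
print(sign_off())"
```

```text
the job is handed in; nothing more can be done
None
```

All four brass weights are standing upright near the middle of their matching scale pans, placed smallest to largest, with the hex offcut, bush and coloured look-alikes left untouched, and the job is handed in at about 28 s of the 120 s allowed.

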